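# Wheel the sample under the microscope: one turn of the hand wheel

## Task

Bring the brass sample under the microscope by turning the horizontal hand wheel exactly one full turn clockwise, seen from above: push its upright red handle all the way round lightly with the fingertips or the outside of the fingers, never pinching or squeezing it, until the red pointer is back in the green band it started from, then draw clear. Do not drive it well backwards from its start or well past the band, do not touch the carriage or the sample, and leave the other things on the desk where they stand.

Things in the scene. Friction and masses are not known exactly. Their poses are not given: they have to be found in the camera images.
- wheel (a joint): angle of the hand wheel, rad: 0 at the start (red pointer in the middle of the green band), growing clockwise seen from above; a full turn is 6.283. The wheel (black rim, 133 mm outside diameter, three spokes, vertical axis) turns stiffly (about 2 N at the handle), stays where it is left, hardly coasts, and drives the carriage by 60 mm a turn.
- wheel_hub (a point): point on the wheel's vertical axis at the top of its hub, 107 mm above the desk; the highest part of the wheel apart from the handle. The top of rim and spokes is at 97 mm.
- handle: upright red handle on the wheel's red spoke, 60 mm from the wheel's axis: a round peg 22 mm in diameter, 58 mm tall, a grip that can spin on its own upright pin. Origin: centre of its foot, 94 mm above the desk; top at 152 mm. Its z axis points up (its yaw means nothing). A finger can go all the way round on the handle's circle at 110 mm above the desk or higher.
- green_band (a point): middle of the green band, 20 mm long radially and 20 degrees wide, painted on the fixed pale dial disc (180 mm diameter, top 70 mm above the desk) under the wheel; the red pointer at the rim end of the red spoke starts over its middle. It lies 78 mm from the wheel's axis, 71 mm above the desk, and does not turn with the wheel.
- feed_unit: fixed grey feed unit; origin on the desk right below the wheel's axis. Base plate 180 mm wide (x), from 90 mm on its +y side to 440 mm on its -y side. The track runs along its -y axis. The microscope (white head, black eyepieces) stands 300 mm from the wheel's axis along -y, 340 mm tall, within 55 mm of there along y and 105 mm along x.
- carriage: aluminium carriage 100 x 130 x 12 mm on the track, top 58 mm above the desk, with two small dark pockets 14 mm high; its origin is the centre of its underside. Moved by the wheel towards the microscope; not to be touched.
- pocket (a point): inner floor middle of the pocket that carries the sample, about 63 mm above the desk; moves with the carriage.
- sample: the brass sample, an upright loose cylinder 20 mm in diameter and 26 mm tall, origin at the middle of its underside, standing in its pocket (28 mm wide inside) on the carriage; rides along, not to be touched.
- jar: whitish translucent jar with white cap, 52 mm in diameter, 65 mm tall, loose; origin at the middle of its underside. Leave alone.
- loupe: black loupe, 40 mm in diameter, 42 mm tall, loose; origin at the middle of its underside. Leave alone.
- vial: amber bottle with black cap, 38 mm in diameter, 75 mm tall, loose; origin at the middle of its underside. Leave alone.
- slide_box: blue slide box with white lid, 52 x 82 x 34 mm, loose; origin at the middle of its underside. Leave alone.
- torch: black and red standing torch, 72 mm in diameter at the foot, 110 mm tall, loose; origin at the middle of its underside. Leave alone.
- screwdriver: screwdriver with yellow handle, 160 mm long, lying loose; origin under it. Leave alone.
- mug: white mug, 76 mm in diameter, 85 mm tall, handle at its +y side, loose; origin at the middle of its underside. Leave alone.

How it is judged (in metres and radians):
On the way, in this order (a step that is already met when the one before it is completed fails the run):
1. the wheel is past a quarter turn clockwise, with the fingers pushing on the red handle (value of joint wheel above 1.6 rad and contact force between the fingers and handle above 0.2 N), for 0.05 s.
2. the wheel is past three quarters of a turn, with the fingers pushing on the red handle (value of joint wheel above 4.7 rad and contact force between the fingers and handle above 0.2 N), for 0.05 s.
At the end, for the whole second after the job is handed in: the wheel rests one full turn clockwise from its start, within 0.17 rad (10 degrees: the pointer in the green band), and the sample still stands upright in its pocket (value of joint wheel between 6.11319 and 6.45319 rad and velocity of joint wheel between -0.05 and 0.05 rad/s and horizontal distance between sample and pocket below 0.012 m and angle between sample's own z axis and vertical below 0.2 rad); the robot touches nothing.
It fails at once if the wheel is turned more than 20 degrees backwards from its start, or more than 30 degrees beyond one turn (value of joint wheel below -0.35 rad or value of joint wheel above 6.81319 rad).
It fails at once if the handle is squeezed or shoved hard (more than 25 N) (contact force between the fingers and handle above 25 N).
It fails at once if the carriage or the sample is touched by the robot (contact force between any of the fingers, the arm and carriage above 0.5 N or contact force between any of the fingers, the arm and sample above 0.5 N).
It fails at once if the sample is lifted or leaves its pocket (distance between sample and pocket above 0.02 m).
It fails at once if another thing on the desk is moved by more than 25 mm, lifted or knocked over (distance of any of jar, loupe, vial, slide_box, torch, screwdriver, mug from where it was at the start of the episode above 0.025 m or angle between any of jar, loupe, vial, slide_box, torch, mug's own z axis and vertical above 0.35 rad).
It also fails if it takes over 56 s, if anything falls off the work surface, if the arm or the gripper's body presses on something with over 40 N, if the wrist force passes 120 N, or if a joint passes its speed limit or range.

## Robot

A 6-joint arm with a two-finger parallel gripper is mounted at the origin on the work surface. World frame = base frame: x ahead of the robot, y to its left, z up, the work surface at z = 0. Lengths are in mm, angles in degrees, forces in N, time in s.
With the tool pointing down it reaches from about 350 to 850 mm from the base axis. Payload 8.1 kg.
Tool frame: the origin (TCP) lies between the finger pads; the fingertips stand 14 mm ahead of it and the grasp point (between the pads) lies 5 mm behind it; z points along the fingers, x is the direction in which the jaws open and shut, and the axes are right-handed (so a half turn about z gives the same grasp; the last joint's range is limited). The gripper opens to 85 mm and grips with 20 to 120 N. Pads are 22 mm wide; open, the fingers measure 114 mm over their backs; the gripper's body (76 mm by 85 mm) begins 54 mm behind the grasp point. The pads swing forward as they close: fully open they stand 13 mm farther back than shut.
Start: joints at [-82.07, 7.471, 85.268, -0, 87.261, -4.893], TCP at [133.182, -585.037, 245.292] pointing down, gripper open.
Joint ranges: [-169.43, 169.43], [-51.17, 129.36], [1.28, 143.12], [-76.62, 256.62], [0, 156.53], [-152.29, 152.29]. Speed limits (degrees/s): [136.94, 136.94, 159.86, 180, 180, 180].

## Interface

Orientations are given as [roll, pitch, yaw] about the fixed x, y, z axes, in that order (R = Rz(yaw) Ry(pitch) Rx(roll)).
In Python, from bench import r, vision, job gives the robot as it stands.
- The arm moves only by the tool send_rows, never from a script. Its arguments are lists of equal length, an entry for each row: "dp": the shift along the world's x, y, z in mm, a list of three; "rot": the turn, a rotation vector about the world's x, y, z in rad, a list of three. In form: {"dp": [[tx, ty, tz], ...], "rot": [[wx, wy, wz], ...]}. A call has 1 to 5 rows; each row is the pose to reach, as a shift and turn from the pose commanded when the call began; what a row does not reach only later rows make up. A row lasts 1/8 s, in which the tool goes at most 62.5 mm and 10.7 degrees, less where a joint would pass 70% of its speed; a pose out of reach is approached as far as the arm can. A call with a gripper value outside its range is refused whole. "jaw" is the finger opening in mm, from 0 to 85.4, set as the call begins (left out, the last holds). The fingers move at their own pace and stop on an object; "force" is the grip in N (left out, the last holds). Time passes only in rows, so rows that repeat a pose let the fingers close. It gives the time, the measured TCP pose, the force and the opening at its end, in the units of the state.
- r.sense(): the state, without advancing time (a new reading comes with each control period).
- vision.snapshot(name): name is "side" or "top"; returns a dict with "pixels" (400x640x3 uint8, red, green, blue), "depth" (400x640 float32, mm along the optical axis (not along the pixel's ray), 0 where there is no reading), "intrinsics" (3x3 intrinsics, pixels), "world_from_camera" (4x4, takes a point from camera to world coordinates). Camera axes: x right, y down, z forward; pixel columns grow to the right and rows downward; lengths in mm; the calibration is good to about 2 mm. A picture is of the moment at which its call begins.
- job.hand_in(): hands the job in, once; it reports no verdict.
The state is a dict: "time": time; "joint_pos": joint angles; "qd": joint speeds; "joint_efforts": joint torques, N m; "tool_pos": TCP position; "tcp_rot": TCP orientation; "ft_force": force on the tool from outside, world axes, zero at the start; "wrist_torque": the same for the moment, N m; "finger_gap": finger opening in mm.
Only numpy, scipy, OpenCV 4.12 (cv2) and the standard library are available. Lean on these libraries where they do the work, as an engineer would, in place of code of your own. Each camera call takes 0.05 s, during which the arm holds its last target.

## Working session

There is one attempt and no reset: what is moved stays moved. The work goes in short steps, Python scripts to look and compute and a tool call to move; the robot and the scene stay as the last step left them, time stands still between calls to the robot, and variables do not carry over. Pictures are saved under pics/ and viewed, and the job is handed in when it is done.

Besides the shell and the picture viewer there is one more tool, called by a JSON object that holds its "op" and its "data". send_rows: Moves the arm, as the interface text tells. Its arguments: {"type":"object","properties":{"dp":{"type":"array"},"rot":{"type":"array"},"jaw":{"type":"number"},"force":{"type":"number"}},"required":["dp","rot"]}

```bash
ls; mkdir -p pics; python3 - <<'E'
from bench import r,vision,job
import cv2,numpy as np
for n in ("side","top"):
    s=vision.snapshot(n)
    cv2.imwrite(f"pics/{n}0.png",s["pixels"][:,:,::-1])
    np.savez(f"{n}0.npz",**s)
    print(n,s["intrinsics"].tolist(),s["world_from_camera"].round(3).tolist())
print(r.sense())
E
```

```text
pics
side [[415.8228311487242, 0.0, 321.009331086422], [0.0, 415.8228311487242, 196.3583303948802], [0.0, 0.0, 1.0]] [[-0.868, -0.244, 0.433, 217.675], [-0.496, 0.449, -0.743, 758.701], [-0.013, -0.86, -0.511, 508.559], [0.0, 0.0, 0.0, 1.0]]
top [[362.07117034562765, 0.0, 319.85443976960227], [0.0, 362.07117034562765, 204.5103446513341], [0.0, 0.0, 1.0]] [[-0.026, -0.996, 0.082, 535.811], [-0.999, 0.028, 0.021, 136.594], [-0.023, -0.081, -0.996, 799.592], [0.0, 0.0, 0.0, 1.0]]
{'time': 0.1, 'joint_pos': array([-8.20704139e+01,  7.50921016e+00,  8.53258863e+01, -8.18987009e-04,
        8.72633993e+01, -4.89338286e+00]), 'qd': array([-0.03874927,  0.00561773, -0.17037849, -0.08531342,  0.07575502,
        0.00224677]), 'joint_efforts': array([ 2.23358424e-03, -5.70952213e+01, -5.01944840e+01,  5.49912500e-05,
        8.09146150e-03, -1.56433509e-05]), 'tool_pos': array([ 133.1078186 , -584.53490078,  244.33842695]), 'tcp_rot': array([-1.79992413e+02,  9.82065598e-02, -7.71769847e+01]), 'ft_force': array([-0.26082309,  0.36665935, -0.76628648]), 'wrist_torque': array([0.06808517, 0.03455081, 0.00712197]), 'finger_gap': 85.28028459510959}
```

View pics/side0.png

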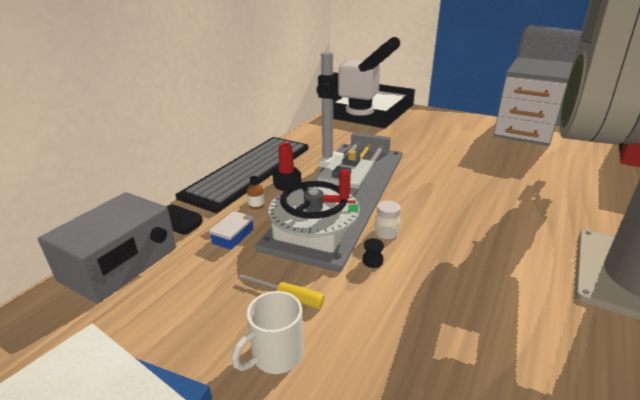

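View pics/top0.png

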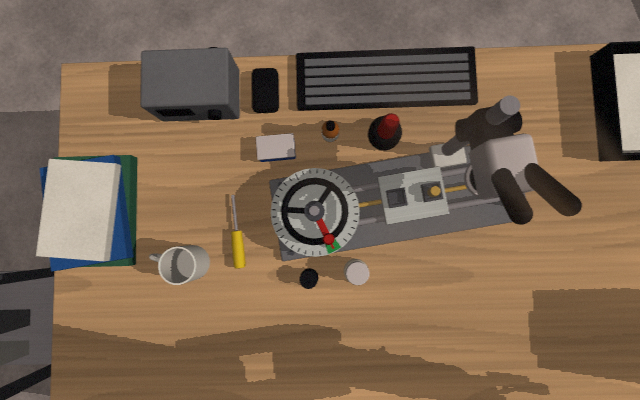

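The top view shows the wheel hub near (315,211), the red handle top near (329,239) and the green band near (333,246). The microscope is on the right. I'll enlarge that area and measure.

```bash
cat > h.py <<'E'
import numpy as np,cv2
def ld(n): return dict(np.load(n))
def onplane(s,u,v,z):
    K=s["intrinsics"];T=s["world_from_camera"]
    d=T[:3,:3]@np.linalg.inv(K)@[u,v,1]; o=T[:3,3]
    return o+d*(z-o[2])/d[2]
def bydepth(s,u,v):
    K=s["intrinsics"];T=s["world_from_camera"]
    d=np.linalg.inv(K)@[u,v,1]*s["depth"][int(round(v)),int(round(u))]
    return T[:3,:3]@d+T[:3,3]
def proj(s,p):
    K=s["intrinsics"];T=np.linalg.inv(s["world_from_camera"])
    q=K@(T[:3,:3]@np.asarray(p,float)+T[:3,3]); return q[:2]/q[2]
E
python3 - <<'E'
from h import *
t=ld("top0.npz");s=ld("side0.npz")
a=cv2.resize(t["pixels"][155:265,260:380,::-1],None,fx=6,fy=5.4,interpolation=cv2.INTER_CUBIC)
a=cv2.resize(t["pixels"][160:260,260:380,::-1],(720,600),interpolation=cv2.INTER_CUBIC)
cv2.imwrite("pics/topc.png",a)
b=cv2.resize(s["pixels"][160:260,260:380,::-1],(720,600),interpolation=cv2.INTER_CUBIC)
cv2.imwrite("pics/sidec.png",b)
print(bydepth(t,315,211),onplane(t,315,211,107),bydepth(t,329,239),onplane(t,329,239,152))
E
```

```text
[580.32520641 160.91143664 109.06517458] [580.45833711 160.98416289 107.        ] [526.96685566 135.73867183 153.79094616] [526.94232984 135.73629936 152.        ]
```

View pics/topc.png

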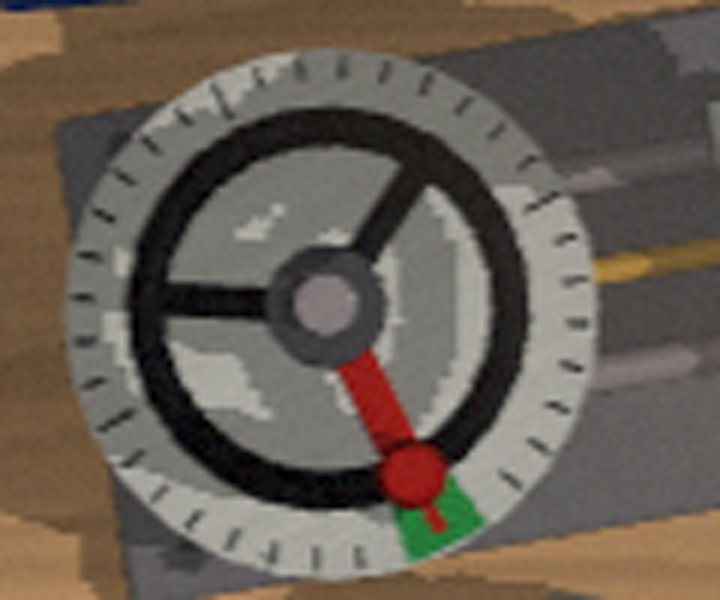

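View pics/sidec.png

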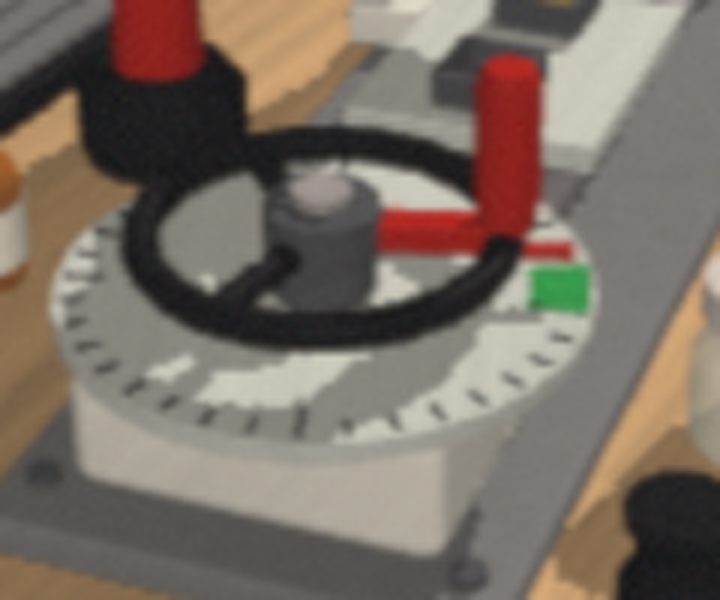

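```bash
python3 - <<'E'
from h import *
t=ld("top0.npz");s=ld("side0.npz")
def tri(a,b):
    A=[];B=[]
    for c,p in((t,a),(s,b)):
        K=c["intrinsics"];T=c["world_from_camera"];d=T[:3,:3]@np.linalg.inv(K)@[*p,1];d/=np.linalg.norm(d)
        P=np.eye(3)-np.outer(d,d);A.append(P);B.append(P@T[:3,3])
    return np.linalg.solve(sum(A),sum(B))
print("hub",tri((313.8,210.4),(312.9,191.4)),"handle",tri((328.4,238.9),(344.8,171.4)))
H=onplane(t,313.8,210.4,107);h=onplane(t,328.4,238.9,152)
print(H,h,np.hypot(*(h-H)[:2]),np.degrees(np.arctan2(*(h-H)[1::-1])))
# dial circle fit: crop extents
for p in ((66,310),(598,310),(332,48),(332,578)): print(onplane(t,260+p[0]/6-.4,160+p[1]/6-.4,70))
g=onplane(t,260+440/6-.4,160+518/6-.4,71);print("green",g,np.hypot(*(g-H)[:2]),np.degrees(np.arctan2(*(g-H)[1::-1])))
# things
for n,u,v in(("loupe",309,278),("jar",357,272),("torch",388,128),("vial",331,129),("box",276,147),("sample",435,190),("scopehead",500,160),("eye",515,195),("pole",505,108),("col",470,130)):print(n,bydepth(t,u,v).round())
E
```

```text
hub [582.00831221 163.4445633  105.29197405] handle [527.23002198 136.85350881 150.16198682]
[581.67507558 163.25698684 107.        ] [527.14733715 136.79869734 152.        ] 60.60788184587244 -154.11612158567874
[584.81170996 252.25981771  70.        ]
[579.81832341  73.12680797  70.        ]
[671.51408074 160.17878692  70.        ]
[492.85264502 164.69846592  70.        ]
green [511.83388879 128.16323533  71.        ] 78.16241275438745 -153.3214182573168
loupe [446. 179.  44.]
jar [459.  82.  65.]
torch [738.  15. 107.]
vial [750. 125.  73.]
box [726. 244.  33.]
sample [617. -76.  86.]
scopehead [ 634. -111.  285.]
eye [ 580. -109.  323.]
pole [ 704. -115.  301.]
col [691. -88. 242.]
```

Measured positions, in mm:

| Item | Position | Notes |
|---|---|---|
| Hub | (582,163) | |
| Handle | (527,137) | 60 mm out at about -154° |
| Green band | (512,128) | |
| Microscope | about (625,-134) | |

Plan: go round the near side of the microscope with the fingers shut and come down behind the handle at about -120°. Then push it along the circle, with the angle decreasing.

{"op": "send_rows", "data": {"dp": [[23,47,0],[47,94,0],[70,141,0],[94,188,0],[117,235,0]], "rot": [[0,0,0],[0,0,0],[0,0,0],[0,0,0],[0,0,0]], "jaw": 0, "force": 20}}

```text
time: 0.72
tool_pos: [250.6, -348.3, 244.9]
tcp_rot: [-180.0, 0.0, -77.2]
ft_force: [0.6, -1.1, 0.7]
finger_gap: -0.0
```

{"op": "send_rows", "data": {"dp": [[24,44,0],[48,88,0],[72,132,0],[96,176,0],[120,220,0]], "rot": [[0,0,0],[0,0,0],[0,0,0],[0,0,0],[0,0,0]]}}

```text
time: 1.35
tool_pos: [370.5, -128.4, 245.1]
tcp_rot: [-180.0, -0.0, -77.2]
ft_force: [0.1, -1.3, 0.1]
finger_gap: 0.1
```

{"op": "send_rows", "data": {"dp": [[10,45,0],[20,90,0],[35,135,0],[55,180,0],[80,210,0]], "rot": [[0,0,0],[0,0,0],[0,0,0],[0,0,0],[0,0,0]]}}

```text
time: 1.98
tool_pos: [450.2, 82.1, 245.1]
tcp_rot: [180.0, 0.0, -77.1]
ft_force: [0.5, -0.7, 0.6]
finger_gap: 0.2
```

{"op": "send_rows", "data": {"dp": [[35,10,0],[70,20,0],[104,28,0],[104,28,-35],[104,28,-60]], "rot": [[0,0,0],[0,0,0],[0,0,0],[0,0,0],[0,0,0]]}}

```text
time: 2.6
tool_pos: [553.8, 108.0, 183.1]
tcp_rot: [179.9, 0.0, -77.2]
ft_force: [-0.7, 1.0, -0.2]
finger_gap: 0.2
```

```bash
cat > look.py <<'E'
import sys,cv2,numpy as np
from bench import r,vision
n=sys.argv[1]
x=r.sense();print(x["time"],x["tool_pos"].round(1),x["ft_force"].round(1),x["joint_pos"].round(0))
for c in sys.argv[2:]:
    s=vision.snapshot(c);np.savez(f"{c}{n}.npz",**s)
    b=cv2.resize(s["pixels"][120:270,240:440,::-1],(800,600),interpolation=cv2.INTER_CUBIC)
    cv2.imwrite(f"pics/{c}{n}.png",b)
E
python3 look.py 1 side top
```

```text
2.6 [553.8 108.  183.1] [-0.7  1.  -0.2] [ 6.  4. 95.  0. 81. 83.]
```

View pics/side1.png

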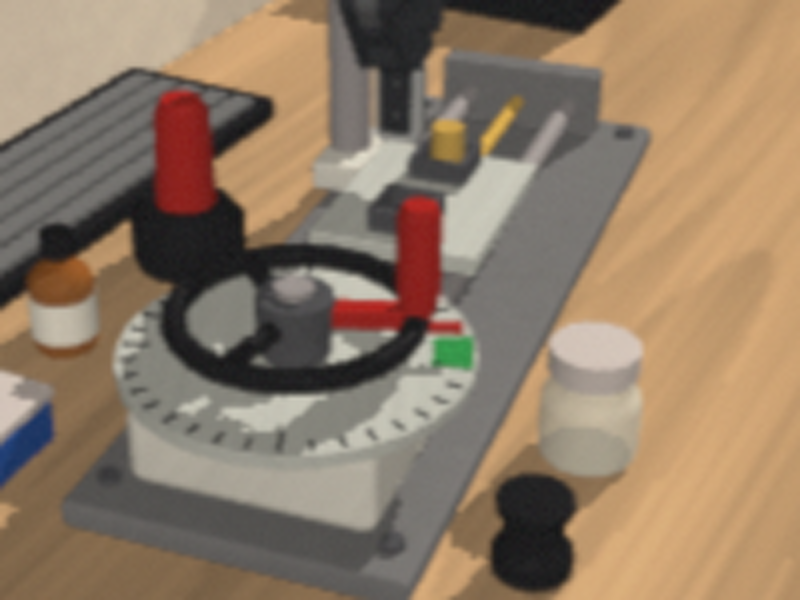

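View pics/top1.png

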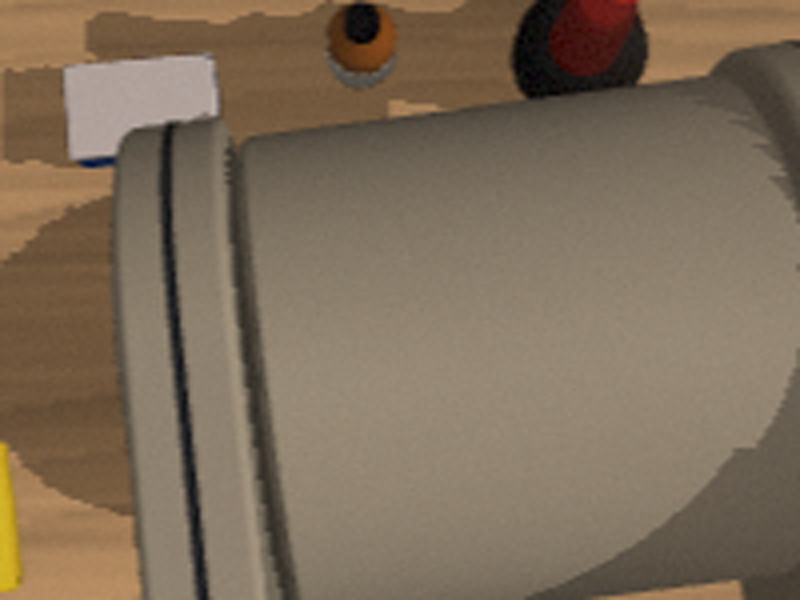

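The side crop shows the shut fingers hanging at about (395,130), right behind the handle at (418,260) as seen from the side camera. The top view is hidden by the arm. I'll check the tip height by projection.

```bash
python3 - <<'E'
from h import *
s=ld("side1.npz")
for z in (183,170,165,157,150): 
    p=proj(s,(553.8,108,z)); print(z,(p-[240,120])*4)
for a in (-118,): print(proj(s,(527,137,152)))
E
```

```text
183 [398.31897701 107.92192137]
170 [398.06119983 132.73895183]
165 [397.9631884  142.17482408]
157 [397.80765858 157.14817537]
150 [397.67285447 170.1261968 ]
[344.95429968 170.58384181]
```

The tip is at TCP - 14, as the text says. I'll descend so the tip sits at about 119 mm.

{"op": "send_rows", "data": {"dp": [[0,0,-25],[0,0,-45],[0,0,-52],[0,0,-52]], "rot": [[0,0,0],[0,0,0],[0,0,0],[0,0,0]]}}

```text
time: 3.2
tool_pos: [554.0, 107.9, 133.2]
tcp_rot: [180.0, 0.0, -77.2]
ft_force: [-0.5, 0.4, -0.5]
finger_gap: 0.1
```

```bash
python3 look.py 2 side; python3 - <<'E'
import numpy as np
# path tables: finger-centre angles
for a in range(-118,-118-371,-10):
    print(a,(582+60*np.cos(np.radians(a))).round(1),(163+60*np.sin(np.radians(a))).round(1),end=' | ')
E
```

```text
3.2 [554.  107.9 133.2] [-0.5  0.4 -0.5] [ 6.  7. 98.  0. 75. 83.]
-118 553.8 110.0 | -128 545.1 115.7 | -138 537.4 122.9 | -148 531.1 131.2 | -158 526.4 140.5 | -168 523.3 150.5 | -178 522.0 160.9 | -188 522.6 171.4 | -198 524.9 181.5 | -208 529.0 191.2 | -218 534.7 199.9 | -228 541.9 207.6 | -238 550.2 213.9 | -248 559.5 218.6 | -258 569.5 221.7 | -268 579.9 223.0 | -278 590.4 222.4 | -288 600.5 220.1 | -298 610.2 216.0 | -308 618.9 210.3 | -318 626.6 203.1 | -328 632.9 194.8 | -338 637.6 185.5 | -348 640.7 175.5 | -358 642.0 165.1 | -368 641.4 154.6 | -378 639.1 144.5 | -388 635.0 134.8 | -398 629.3 126.1 | -408 622.1 118.4 | -418 613.8 112.1 | -428 604.5 107.4 | -438 594.5 104.3 | -448 584.1 103.0 | -458 573.6 103.6 | -468 563.5 105.9 | -478 553.8 110.0 | -488 545.1 115.7 |
```

View pics/side2.png

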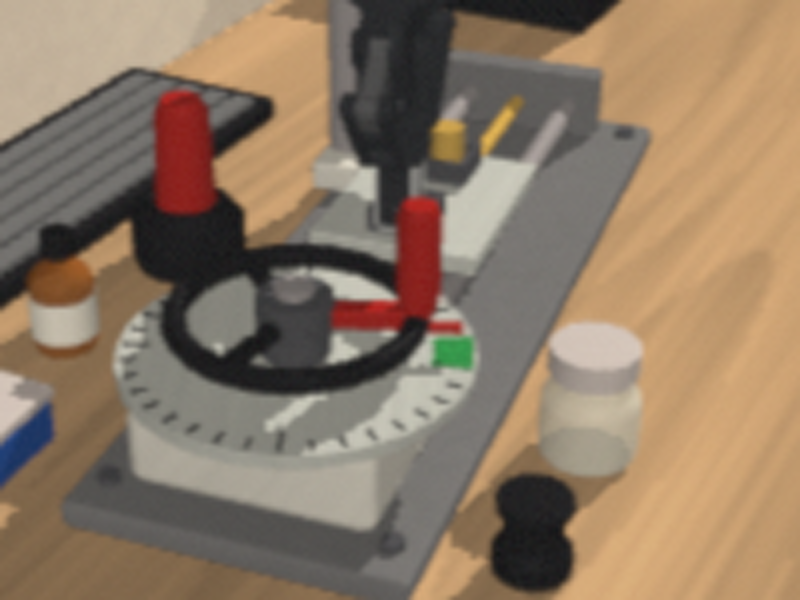

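The fingers, at (393,190) in the crop, are right behind the handle and the wheel hasn't moved. I'll start pushing slowly.

{"op": "send_rows", "data": {"dp": [[-4,4,0],[-8,6,0],[-12,9,0],[-16,13,0],[-20,18,0]], "rot": [[0,0,0],[0,0,0],[0,0,0],[0,0,0],[0,0,0]]}}

```text
time: 3.88
tool_pos: [534.2, 126.1, 133.7]
tcp_rot: [-180.0, -0.0, -77.2]
ft_force: [0.5, -1.6, 1.1]
finger_gap: -0.0
```

```bash
python3 look.py 3 side
```

```text
3.875 [534.2 126.1 133.7] [ 0.5 -1.6  1.1] [  8.   4. 101.  -0.  75.  85.]
```

View pics/side3.png

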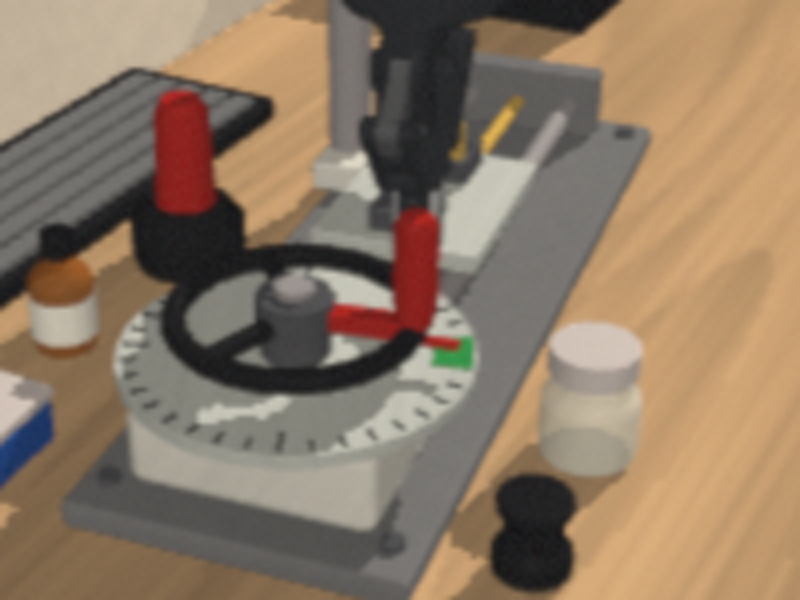

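The handle top has moved from (419,203) to (416,215) in the crop and the pointer has dropped to (458,346), so the wheel is turning the right way under light force. I'll go on round.

{"op": "send_rows", "data": {"dp": [[-3,5,0],[-6,10.5,0],[-8.5,16.5,0],[-10.5,22.5,0],[-11.5,28.5,0]], "rot": [[0,0,0],[0,0,0],[0,0,0],[0,0,0],[0,0,0]]}}

```text
time: 4.55
tool_pos: [522.5, 154.9, 133.2]
tcp_rot: [180.0, -0.0, -77.2]
ft_force: [1.1, -3.2, 1.9]
finger_gap: 0.2
```

```bash
python3 look.py 4 side;  python3 - <<'E'
import numpy as np
for a in range(-172,-172-350,-7):
    print(a,(582+60*np.cos(np.radians(a))).round(1),(163+60*np.sin(np.radians(a))).round(1),end=' | ')
E
```

```text
4.55 [522.5 154.9 133.2] [ 1.1 -3.2  1.9] [ 11.   4. 101.  -0.  75.  88.]
-172 522.6 154.6 | -179 522.0 162.0 | -186 522.3 169.3 | -193 523.5 176.5 | -200 525.6 183.5 | -207 528.5 190.2 | -214 532.3 196.6 | -221 536.7 202.4 | -228 541.9 207.6 | -235 547.6 212.1 | -242 553.8 216.0 | -249 560.5 219.0 | -256 567.5 221.2 | -263 574.7 222.6 | -270 582.0 223.0 | -277 589.3 222.6 | -284 596.5 221.2 | -291 603.5 219.0 | -298 610.2 216.0 | -305 616.4 212.1 | -312 622.1 207.6 | -319 627.3 202.4 | -326 631.7 196.6 | -333 635.5 190.2 | -340 638.4 183.5 | -347 640.5 176.5 | -354 641.7 169.3 | -361 642.0 162.0 | -368 641.4 154.6 | -375 640.0 147.5 | -382 637.6 140.5 | -389 634.5 133.9 | -396 630.5 127.7 | -403 625.9 122.1 | -410 620.6 117.0 | -417 614.7 112.7 | -424 608.3 109.1 | -431 601.5 106.3 | -438 594.5 104.3 | -445 587.2 103.2 | -452 579.9 103.0 | -459 572.6 103.7 | -466 565.5 105.3 | -473 558.6 107.8 | -480 552.0 111.0 | -487 545.9 115.1 | -494 540.3 119.8 | -501 535.4 125.2 | -508 531.1 131.2 | -515 527.6 137.6 |
```

View pics/side4.png

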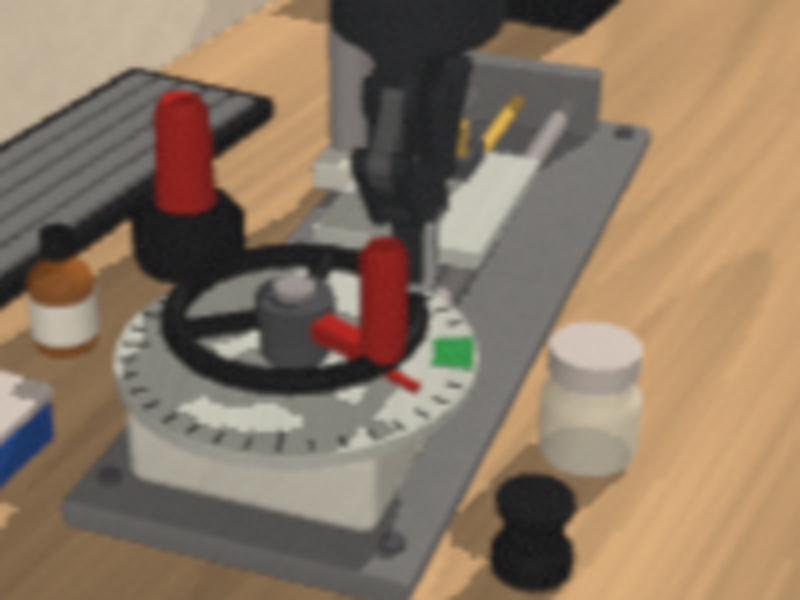

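Working well: the handle top is at (383,245) in the crop and the pointer is out of the band at (405,382).

{"op": "send_rows", "data": {"dp": [[-0.5,7.5,0],[-0.5,15,0],[1,22,0],[3,29,0],[6,35.5,0]], "rot": [[0,0,0],[0,0,0],[0,0,0],[0,0,0],[0,0,0]]}}

```text
time: 5.22
tool_pos: [528.6, 190.6, 133.1]
tcp_rot: [180.0, 0.0, -77.2]
ft_force: [-1.3, -1.7, -0.0]
finger_gap: -0.0
```

{"op": "send_rows", "data": {"dp": [[3.5,6.5,0],[8,12.5,0],[13,17.5,0],[19,22,0],[25,26,0]], "rot": [[0,0,0],[0,0,0],[0,0,0],[0,0,0],[0,0,0]]}}

```text
time: 5.85
tool_pos: [553.9, 216.3, 133.1]
tcp_rot: [180.0, 0.0, -77.2]
ft_force: [-2.7, -0.2, 0.0]
finger_gap: -0.1
```

```bash
python3 look.py 5 side
```

```text
5.85 [553.9 216.3 133.1] [-2.7 -0.2  0. ] [16. 11. 93.  0. 76. 94.]
```

View pics/side5.png

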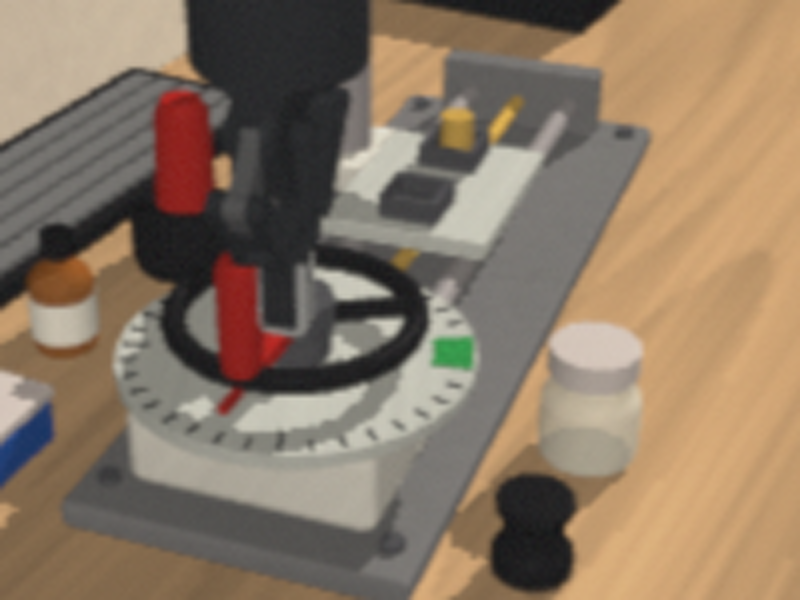

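The handle (top at (238,262)) is now past a quarter turn, the carriage has moved towards the microscope, and the fingers are in light contact.

{"op": "send_rows", "data": {"dp": [[7,3,0],[14,5,0],[21,6.5,0],[28.5,7,0],[35.5,6.5,0]], "rot": [[0,0,0],[0,0,0],[0,0,0],[0,0,0],[0,0,0]]}}

```text
time: 6.52
tool_pos: [589.7, 222.6, 133.2]
tcp_rot: [-180.0, 0.0, -77.2]
ft_force: [-1.6, 0.6, 0.6]
finger_gap: 0.2
```

{"op": "send_rows", "data": {"dp": [[7.5,-1.5,0],[14.5,-3.5,0],[21,-6.5,0],[27,-10.5,0],[33,-15,0]], "rot": [[0,0,0],[0,0,0],[0,0,0],[0,0,0],[0,0,0]]}}

```text
time: 7.15
tool_pos: [622.7, 207.3, 133.4]
tcp_rot: [-180.0, 0.0, -77.2]
ft_force: [-1.7, 2.2, -0.3]
finger_gap: 0.1
```

```bash
python3 look.py 6 side
```

```text
7.15 [622.7 207.3 133.4] [-1.7  2.2 -0.3] [14. 20. 82.  0. 77. 91.]
```

View pics/side6.png

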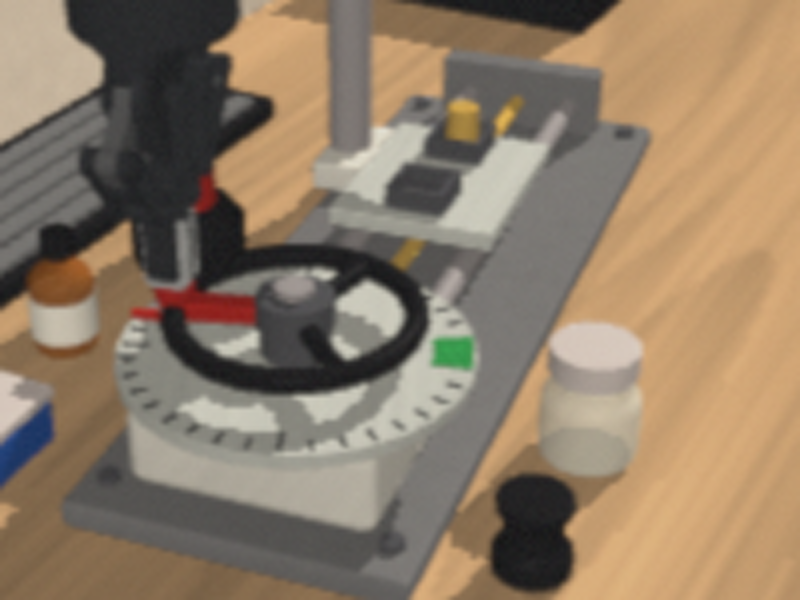

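Just past half a turn: the red spoke now points left and the pointer is at (145,314). I'll continue.

{"op": "send_rows", "data": {"dp": [[5,-5,0],[9.5,-11,0],[13.5,-17.5,0],[16,-24,0],[18.5,-31,0]], "rot": [[0,0,0],[0,0,0],[0,0,0],[0,0,0],[0,0,0]]}}

```text
time: 7.82
tool_pos: [640.9, 176.0, 133.4]
tcp_rot: [-180.0, 0.0, -77.2]
ft_force: [-1.0, 2.3, 0.1]
finger_gap: 0.2
```

{"op": "send_rows", "data": {"dp": [[1,-7,0],[1.5,-14.5,0],[0.5,-22,0],[-0.5,-29,0],[-3,-36,0]], "rot": [[0,0,0],[0,0,0],[0,0,0],[0,0,0],[0,0,0]]}}

```text
time: 8.45
tool_pos: [637.8, 139.8, 133.4]
tcp_rot: [-180.0, -0.0, -77.2]
ft_force: [2.6, 1.3, 0.7]
finger_gap: -0.3
```

```bash
python3 look.py 7 side
```

```text
8.45 [637.8 139.8 133.4] [2.6 1.3 0.7] [ 8. 20. 83. -0. 77. 85.]
```

View pics/side7.png

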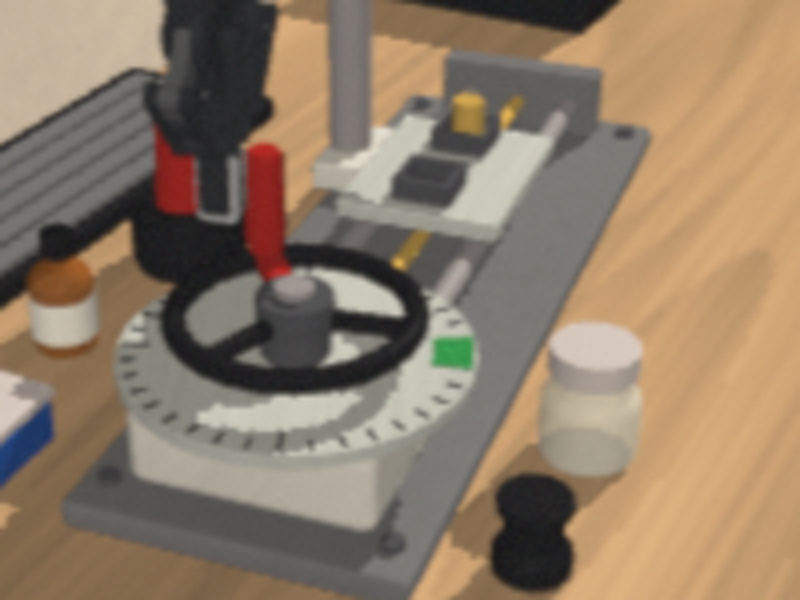

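The handle top is at (264,152) in the crop, with the fingers behind it, nearing three quarters of a turn. Continuing.

{"op": "send_rows", "data": {"dp": [[-3,-6.5,0],[-7,-13,0],[-12,-18.5,0],[-17,-23.5,0],[-23,-28,0]], "rot": [[0,0,0],[0,0,0],[0,0,0],[0,0,0],[0,0,0]]}}

```text
time: 9.12
tool_pos: [614.4, 112.0, 133.4]
tcp_rot: [-180.0, -0.0, -77.2]
ft_force: [2.4, 0.9, 0.6]
finger_gap: -0.1
```

```bash
python3 look.py 8 side; python3 - <<'E'
from h import *
for n,u,v in (("3",416,217),("4",383,246),("7",264,152)):
    s=ld(f"side{n}.npz"); p=onplane(s,240+u/4-.4,120+v/4-.4,151); d=p[:2]-[582,163]; print(n,p.round(1),np.hypot(*d).round(1),np.degrees(np.arctan2(d[1],d[0])).round(1))
E
```

```text
9.125 [614.4 112.  133.4] [2.4 0.9 0.6] [ 6. 16. 88. -0. 76. 83.]
3 [524.1 148.2 151. ] 59.8 -165.7
4 [524.4 180.1 151. ] 60.1 163.5
7 [622.7 121.9 151. ] 57.8 -45.3
```

View pics/side8.png

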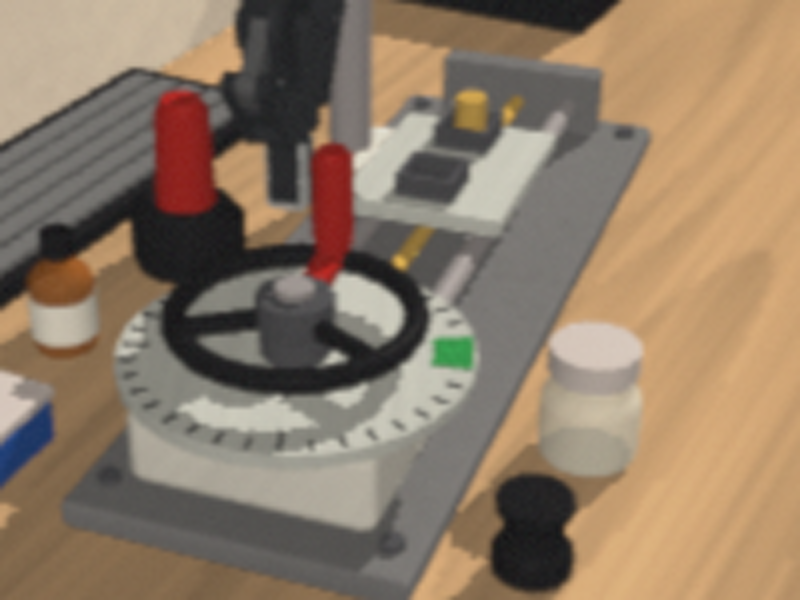

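{"op": "send_rows", "data": {"dp": [[-6.5,-3.5,0],[-13,-6,0],[-20,-8,0],[-27.5,-9.5,0],[-35,-9.5,0]], "rot": [[0,0,0],[0,0,0],[0,0,0],[0,0,0],[0,0,0]]}}

```text
time: 9.8
tool_pos: [579.2, 102.8, 133.3]
tcp_rot: [-180.0, -0.0, -77.2]
ft_force: [2.9, 0.7, 0.1]
finger_gap: -0.1
```

```bash
python3 look.py 9 side
```

```text
9.8 [579.2 102.8 133.3] [2.9 0.7 0.1] [ 5. 10. 94. -0. 76. 82.]
```

View pics/side9.png

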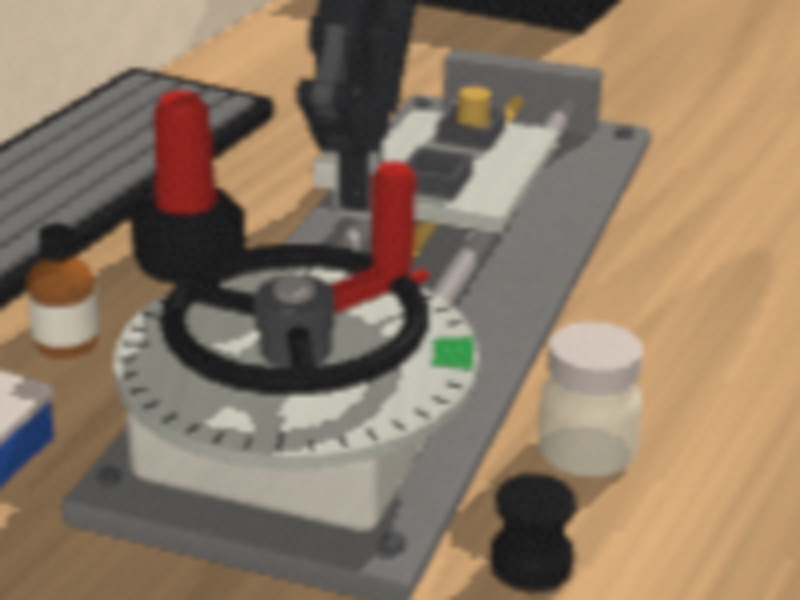

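{"op": "send_rows", "data": {"dp": [[-6,0.5,0],[-12,2,0],[-17,3.5,0],[-22,5,0],[-26,7,0]], "rot": [[0,0,0],[0,0,0],[0,0,0],[0,0,0],[0,0,0]]}}

```text
time: 10.48
tool_pos: [553.3, 110.0, 133.3]
tcp_rot: [180.0, -0.0, -77.2]
ft_force: [3.0, -1.0, -1.1]
finger_gap: -0.0
```

```bash
cat > ang.py <<'E'
from h import *
import sys
def ht(n):
    s=ld(f"side{n}.npz"); im=s["pixels"].astype(int)
    m=(im[...,0]>90)&(im[...,1]<60)&(im[...,2]<60); m[:, :300]=0; m[:,380:]=0; m[:140]=0; m[260:]=0
    nn,l,st,c=cv2.connectedComponentsWithStats(m.astype(np.uint8))
    k=1+np.argmax(st[1:,4]); ys,xs=np.where(l==k); y0=ys.min(); 
    w=[xs[ys==y].mean() for y in range(y0+3,y0+12)]
    u=np.polyval(np.polyfit(range(y0+3,y0+12),w,1),y0)
    p=onplane(s,u,y0+1.2,152)[:2]-[582,163]
    return u,y0,np.hypot(*p),np.degrees(np.arctan2(p[1],p[0]))
for n in sys.argv[1:]: print(n,np.round(ht(n),1))
E
python3 look.py 10 side; python3 ang.py 0 1 2 9 10
```

```text
10.475 [553.3 110.  133.3] [ 3.  -1.  -1.1] [ 6.  7. 98. -0. 75. 83.]
0 [ 344.   169.    59.  -153.3]
1 [ 344.   169.    59.  -153.3]
2 [ 344.2  170.    59.5 -157.2]
9 [ 338.4  161.    58.7 -118.2]
10 [ 343.4  166.    59.2 -141.1]
```

View pics/side10.png

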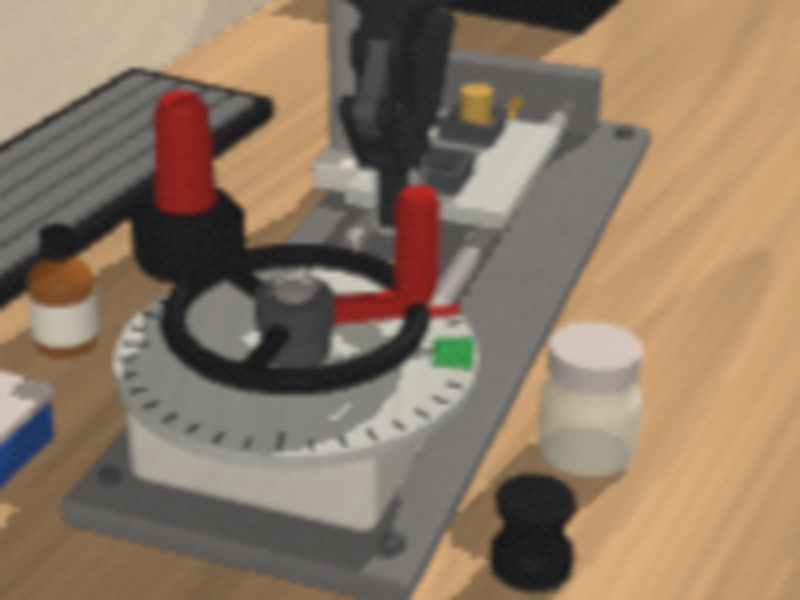

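The pointer end is at y≈309 in the crop, against 327 at the start, so about 12° is left. I'll make a last slow push of about 11°.

{"op": "send_rows", "data": {"dp": [[-3,2,0],[-6,4,0],[-8.5,5.5,0],[-9.5,6.5,0],[-9.5,6.5,0]], "rot": [[0,0,0],[0,0,0],[0,0,0],[0,0,0],[0,0,0]]}}

```text
time: 11.15
tool_pos: [544.0, 116.6, 133.2]
tcp_rot: [180.0, 0.0, -77.2]
ft_force: [0.5, -0.7, -0.6]
finger_gap: -0.1
```

```bash
python3 look.py 11 side; python3 ang.py 0 11
python3 - <<'E'
import cv2,numpy as np
a=[cv2.imread(f"pics/side{n}.png")[150:400,300:500] for n in (1,11)]
cv2.imwrite("pics/cmp11.png",cv2.resize(np.hstack(a),(800,500)))
E
```

```text
11.15 [544.  116.6 133.2] [ 0.5 -0.7 -0.6] [ 7.  5. 99.  0. 75. 84.]
0 [ 344.   169.    59.  -153.3]
11 [ 344.2  169.    59.4 -153.3]
```

View pics/cmp11.png

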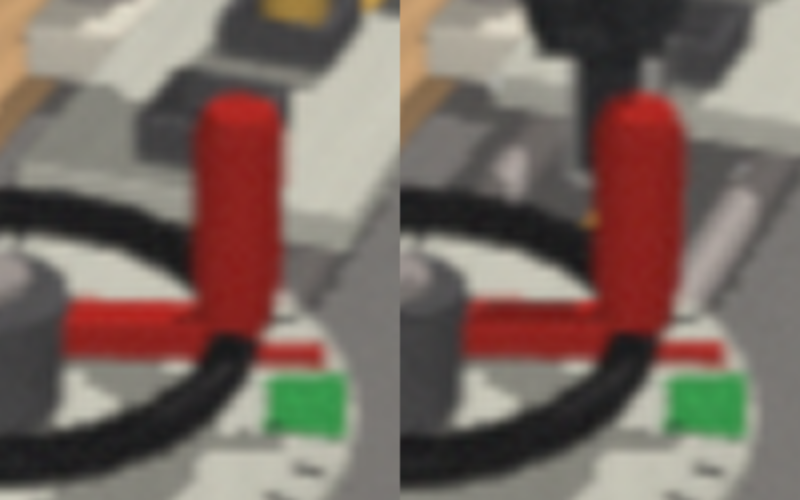

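The handle and pointer match the start picture: pointer end at (322,353) in both halves. I'll back away from the handle, lift and retreat.

{"op": "send_rows", "data": {"dp": [[5,-4,0],[12,-9,0],[16,-11,5],[16,-11,40],[16,-11,90]], "rot": [[0,0,0],[0,0,0],[0,0,0],[0,0,0],[0,0,0]]}}

```text
time: 11.82
tool_pos: [559.2, 105.1, 222.7]
tcp_rot: [179.8, 0.0, -77.2]
ft_force: [0.6, 0.1, 0.3]
finger_gap: -0.1
```

{"op": "send_rows", "data": {"dp": [[-40,-15,22],[-90,-30,22],[-140,-45,22],[-180,-80,22],[-190,-130,22]], "rot": [[0,0,0],[0,0,0],[0,0,0],[0,0,0],[0,0,0]]}}

```text
time: 12.45
tool_pos: [368.9, -24.7, 245.9]
tcp_rot: [-179.9, -0.0, -77.0]
ft_force: [1.1, -0.3, -0.2]
finger_gap: 0.1
```

{"op": "send_rows", "data": {"dp": [[-10,-45,0],[-25,-90,0],[-45,-135,0],[-65,-180,0],[-65,-180,0]], "rot": [[0,0,0],[0,0,0],[0,0,0],[0,0,0],[0,0,0]]}}

```text
time: 13.08
tool_pos: [303.8, -207.3, 245.9]
tcp_rot: [180.0, -0.1, -77.5]
ft_force: [-0.2, 0.3, -0.6]
finger_gap: -0.1
```

```bash
python3 look.py 12 side top; python3 ang.py 0 12; python3 - <<'E'
from h import *
a=ld("top0.npz")["pixels"];b=ld("top12.npz")["pixels"]
cv2.imwrite("pics/top12full.png",b[:,:,::-1])
E
```

```text
13.075 [ 303.8 -207.3  245.9] [-0.2  0.3 -0.6] [-42. -31. 119.  -0.  93.  35.]
0 [ 344.   169.    59.  -153.3]
12 [ 344.3  170.    59.7 -157.2]
```

View pics/top12full.png

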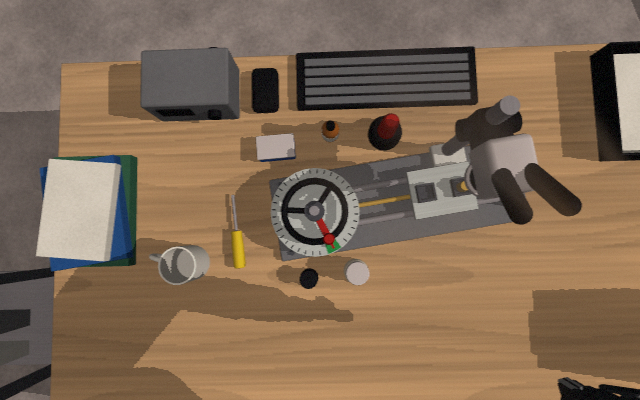

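View pics/top12.png

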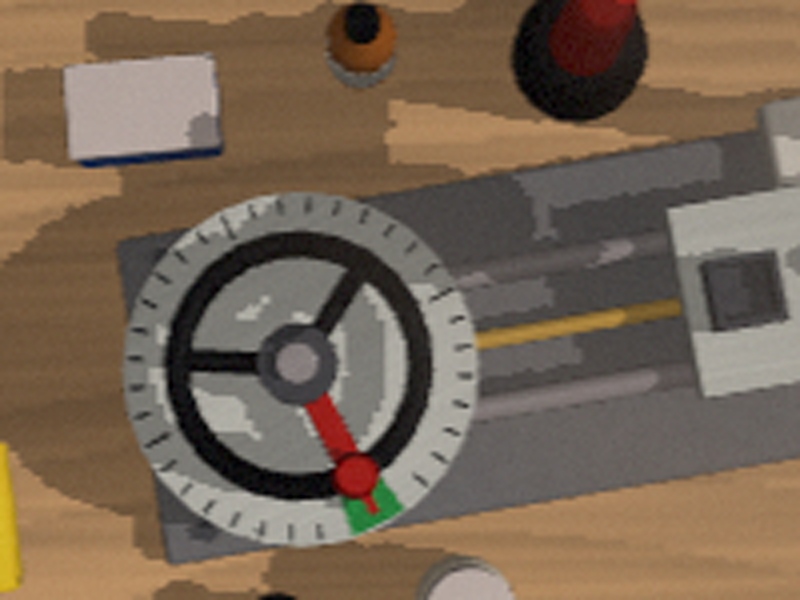

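View pics/side12.png

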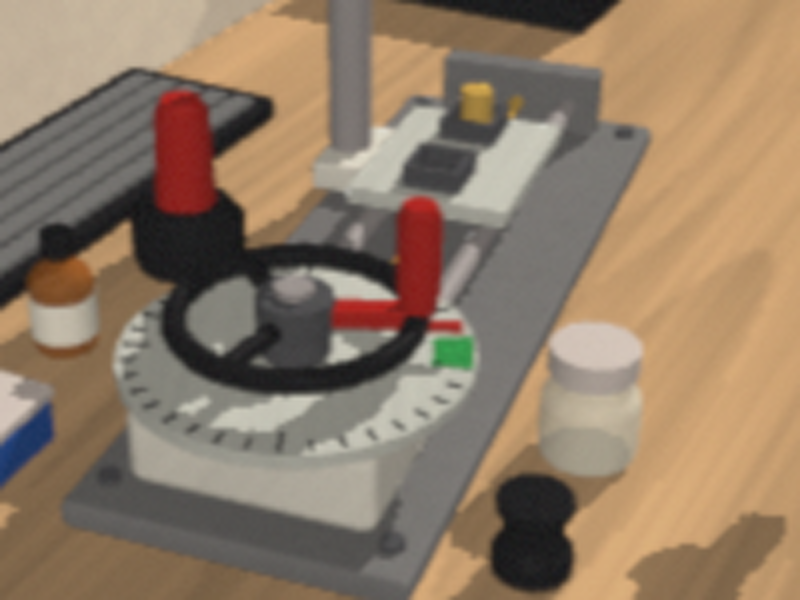

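The top crop shows the pointer at (374,505), in the middle of the green band. The side crop shows the sample upright in its pocket at (477,103), and the other things are where they were. The arm is clear and at rest, so I'll hand in.

```bash
python3 - <<'E'
from bench import r,job
print(r.sense()["qd"].round(2)); print(job.hand_in())
E
```

```text
[ 2.58 -0.12  0.42  0.1   0.13  0.21]
the job is handed in; nothing more can be done
None
```

I turned the hand wheel one full turn clockwise, backed the fingers off, and handed the job in at about 13 s. I pushed the red handle round with the shut fingers only. The wrist force was about 4 N or less in the readings at the end of each move.

**Pointer:** In the last pictures it lies in the middle of the green band, matching the start picture. My side-camera angle estimate gave -153° at the start and -157° at the end. That difference is one pixel, and a start picture with the wheel unmoved also gave -157°.

**Sample, carriage and the rest of the desk:** The sample stands upright in its pocket, with the carriage moved in under the microscope. By eye, nothing else on the desk had moved, and the gripper was well clear of everything. Joint 1 still read 2.6°/s just before hand-in, which I took as the arm settling in free space.

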